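# Close up the coffee-pod stand

### The arm

A 6-joint arm with a two-finger parallel gripper is mounted at the origin on a cart in front of the work surface, level with it; the furniture and walls round the work are solid. World frame = base frame: x ahead of the robot, y to its left, z up, the work surface at z = 0. Lengths are in m, angles in rad, forces in N, time in s.
With the tool pointing down it reaches from about 0.3 to 0.775 m from the base axis. Payload 14.6 kg.
Tool frame: the origin (TCP) lies at the very end of the fingers, on their centre line; the grasp point (between the pads) lies 19 mm behind it; z points along the fingers, y is the line along which they close (so a half turn about z gives the same grasp; the last joint's range is limited). The gripper opens to 94 mm and grips with 3 to 60 N. Pads are 16 mm wide; open, the fingers measure 119 mm over their backs; the gripper's body (75 mm by 177 mm) begins 78 mm behind the grasp point.
Start: joints at [1.164, 0.3, 1.521, -0, 1.321, -0.067], TCP at [0.183, 0.519, 0.205] pointing down, gripper open.
Joint ranges: [-3.03, 3.03], [-0.79, 2.21], [0.23, 2.52], [-1.04, 4.18], [0, 3.07], [-2.55, 2.55]. Speed limits (rad/s): [2.22, 2.22, 2.57, 3.14, 3.14, 3.14].

### API

Orientations are given as [roll, pitch, yaw] about the fixed x, y, z axes, in that order (R = Rz(yaw) Ry(pitch) Rx(roll)).
In Python, from station import ctrl, cams gives the robot as it stands. The module is installed in compiled form; this text tells all that it offers.
- The arm moves only by the tool arm_command, never from a script. Its argument "plan" is a list that holds one entry, the list of rows, each a list of 7 numbers: the shift along the tool's x, y, z in parts of the range, where 1.0 means 750 mm, then the turn, a rotation vector about the tool's x, y, z in normalised numbers (1 is 120 degrees), then the closure, from -1 (fully open) to 1 (shut). A call has 1 to 12 rows; each row is the pose to reach, as a shift and turn from the pose commanded when the call began, along the tool's axes at that moment; what a row does not reach only later rows make up. A row lasts 1/10 s, in which the tool goes at most 50 mm and 8.59 degrees, less where a joint would pass 70% of its speed; a pose out of reach is approached as far as the arm can. A call with a gripper value outside its range is refused whole. The fingers move at their own pace and stop on an object; "squeeze" is the grip in N (left out, the last holds). Time passes only in rows, so rows that repeat a pose let the fingers close. It gives the time, the measured TCP pose, the force, the opening and the grip force at its end, in the units of the state.
- ctrl.get_obs(): the state, without advancing time (a new reading comes with each control period).
- cams.camera(name): name is "side" or "top"; returns (picture, depth): 384x512x3 uint8, blue, green, red; 384x512 float32, m along the optical axis (not along the pixel's ray), 0 where there is no reading.
- cams.camera_info(name): a dict with "fx", "fy", "cx", "cy" (pixels), "dist_coeffs" ([k1, k2, p1, p2, k3] as OpenCV has them; the pictures are not rectified), "world_to_cam" (4x4, takes a point from world to camera coordinates). Camera axes: x right, y down, z forward; pixel columns grow to the right and rows downward; lengths in m; the calibration is good to about 2 mm. A picture is of the moment at which its call begins. camera_info takes no time and is no camera call.
- ctrl.hand_in(): hands the job in; it is judged then, once.
The state is a dict: "time_s": time; "qpos": joint angles; "joint_vel": joint speeds; "tau": joint torques, N m; "ee_pos": TCP position; "eef_rot": TCP orientation; "force": force on the tool from outside, world axes, zero at the start; "moment": the same for the moment, N m; "grip_width": finger opening in m; "grip_force": force on a finger pad.
Only numpy, scipy, OpenCV 4.12 (cv2) and the standard library are available. Lean on these libraries where they do the work, as an engineer would, in place of code of your own. Each camera call takes 0.05 s, during which the arm holds its last target. There are 200 camera calls.

### The job

The coffee-pod stand has been left open: one pod tray is half out of its bay and the other lies out on the worktop in front of the stand. Working only with pushes and nudges of the fingertips against the outside of the trays, and gripping or lifting nothing, push the half-open tray shut, and nudge the loose tray into line with the empty bay and slide it in, front board last, until both trays are fully home with their fronts closed against the stand. Keep the pods in their cells, and leave the two mugs, the sugar tin and the teaspoon where they are.

Things in the scene. Friction and masses are not known exactly. Their poses are not given: they have to be found in the camera images.
- pod_stand: low dark steel stand, fixed, 185 mm deep, 176 wide, top at 64 mm, a thin rail (to 89 mm) along the back of its top, two mugs on top. Origin: centre of its footprint, on the worktop; x points from the open mouths to the back (the way the trays slide in), y left of that. Two parallel bays side by side, 14 mm cheeks with rounded noses, no floor: trays slide on the worktop
- half_open_bay (a point): centre of the mouth of the bay that holds the half-open tray, on the worktop, in the plane of the stand's front edge; axes as the stand's (x into the bay). The bay is 67 mm wide and 54 mm high; the front board of a tray that is home rests against the front edge
- empty_bay (a point): centre of the mouth of the empty bay, on the worktop, in the plane of the stand's front edge, 81 mm beside the other and of the same size; axes as the stand's (x into the bay)
- half_open_tray: the pod tray that sticks 30 to 60 mm out of its bay; pale wooden open box, 178 x 62 x 40 mm, three cells in a row, behind a taller front board. 0.2 to 0.4 kg, slides freely. Origin: centre of the box's underside; x points from the front to the rear (the way it goes in), y left of that. Sides at y = +-31 mm, rear end at x = +89 mm with corners rounded 7 mm
- half_open_tray_front (a point): foot of the inner face of the half-open tray's front board, mid-width, 89 mm in front of the tray's origin; axes as the tray's. The board is 76 wide, 59 tall and 8 mm thick (outer face at x = -8 mm here), with a finger notch 26 wide and 9 mm deep in its top edge. Meets the point half_open_bay when the tray is home
- loose_tray: the pod tray in front of the empty bay, its rear nearer, up to 18 degrees askew; pale wooden open box, 178 x 62 x 40 mm, three cells in a row, behind a taller front board. 0.2 to 0.4 kg, slides freely. Origin: centre of the box's underside; x points from the front to the rear (the way it goes in), y left of that. Sides at y = +-31 mm, rear end at x = +89 mm with corners rounded 7 mm
- loose_tray_front (a point): foot of the inner face of the loose tray's front board, mid-width, 89 mm in front of the tray's origin; axes as the tray's. The board is 76 wide, 59 tall and 8 mm thick (outer face at x = -8 mm here), with a finger notch 26 wide and 9 mm deep in its top edge. Meets the point empty_bay when the tray is home
- pod_a: white coffee pod, a cup 51 mm across its rim and 42 mm tall, loose in the front cell of the half-open tray; origin at the centre of its underside
- pod_b: white coffee pod, a cup 51 mm across its rim and 42 mm tall, loose in the rear cell of the half-open tray; origin at the centre of its underside
- pod_c: white coffee pod, a cup 51 mm across its rim and 42 mm tall, loose in the front cell of the loose tray; origin at the centre of its underside
- pod_d: white coffee pod, a cup 51 mm across its rim and 42 mm tall, loose in the middle cell of the loose tray; origin at the centre of its underside
- pod_e: white coffee pod, a cup 51 mm across its rim and 42 mm tall, loose in the rear cell of the loose tray; origin at the centre of its underside
- striped_mug: mug with painted stripes, 87 mm across and 103 mm tall, on the rear half of the stand's top, handle outwards; origin at its foot, 18 mm from the cup's axis towards the handle. Leave alone
- plain_mug: plain cream mug, 78 mm across and 101 mm tall, on the rear half of the stand's top, handle outwards; origin at its foot, 18 mm from the cup's axis towards the handle. Leave alone
- sugar_tin: round canister with a knobbed lid, 97 mm across and 110 mm tall, on the worktop; origin at the centre of its underside. Leave alone
- teaspoon: steel teaspoon 139 mm long lying on the worktop; origin at its middle. Leave alone
Not all that is in view belongs to the job. What is shaped like the pod_d but blue or red is not meant.

How it is judged:
At the end, for the whole second after the job is handed in: Both trays are home: front board within 4 mm of the stand's front edge, within 6 mm of the middle of the bay, square and flat on the worktop and at rest; each pod stands upright in its cell (x of half_open_tray_front in the frame of half_open_bay above -0.004 m and y of half_open_tray_front in the frame of half_open_bay between -0.006 and 0.006 m and angle between the x axis of each of half_open_tray, loose_tray and the x axis of pod_stand, either way round below 0.06 rad and angle between each of half_open_tray, loose_tray's own z axis and vertical below 0.04 rad and height (world z) of each of half_open_tray, loose_tray below 0.004 m and linear speed of each of half_open_tray, loose_tray below 0.01 m/s and x of loose_tray_front in the frame of empty_bay above -0.004 m and y of loose_tray_front in the frame of empty_bay between -0.006 and 0.006 m and horizontal distance between each of pod_a, pod_b and half_open_tray below 0.07 m and z of each of pod_a, pod_b in the frame of half_open_tray below 0.012 m and angle between each of pod_a, pod_b, pod_c, pod_d, pod_e's own z axis and vertical below 0.25 rad and horizontal distance between each of pod_c, pod_e and loose_tray below 0.07 m and z of each of pod_c, pod_d, pod_e in the frame of loose_tray below 0.012 m and horizontal distance between pod_d and loose_tray below 0.012 m); the robot touches nothing.
It fails at once if a tray or pod was gripped, or worked from inside the tray, instead of being pushed from outside ((x of the grasp point in the frame of half_open_tray between -0.099 and 0.089 m and y of the grasp point in the frame of half_open_tray between -0.034 and 0.034 m and z of the grasp point in the frame of half_open_tray below 0.075 m and (contact force between the fingers and half_open_tray above 2 N or contact force between the fingers and pod_a above 2 N or contact force between the fingers and pod_b above 2 N)) or (x of the grasp point in the frame of loose_tray between -0.099 and 0.089 m and y of the grasp point in the frame of loose_tray between -0.034 and 0.034 m and z of the grasp point in the frame of loose_tray below 0.075 m and (contact force between the fingers and loose_tray above 2 N or contact force between the fingers and pod_c above 2 N or contact force between the fingers and pod_d above 2 N or contact force between the fingers and pod_e above 2 N))).
It fails at once if a tray was lifted or tipped (more than 8 mm off the worktop at its middle, or tilted more than about 6 degrees) (height (world z) of any of half_open_tray, loose_tray above 0.008 m or angle between any of half_open_tray, loose_tray's own z axis and vertical above 0.1 rad).
It fails at once if a pod was lifted or knocked out of its cell (z of any of pod_a, pod_b in the frame of half_open_tray above 0.02 m or angle between any of pod_a, pod_b, pod_c, pod_d, pod_e's own z axis and vertical above 0.6 rad or z of any of pod_c, pod_d, pod_e in the frame of loose_tray above 0.02 m).
It fails at once if a mug, the sugar tin or the teaspoon was moved more than 20 mm (distance of any of striped_mug, plain_mug, sugar_tin, teaspoon from where it was at the start of the episode above 0.02 m).
It also fails if it takes over 67 s, if anything falls off the work surface, if the arm or the gripper's body presses on something with over 40 N, if the wrist force passes 120 N, or if a joint passes its speed limit or range.

## Working session

There is one attempt and no reset: what is moved stays moved. The work goes in short steps, Python scripts to look and compute and a tool call to move; the robot and the scene stay as the last step left them, time stands still between calls to the robot, and variables do not carry over. Pictures are saved under pics/ and viewed, at most 10 in all, crops included, and the job is handed in when it is done.

Besides the shell and the picture viewer there is one more tool, called after "Request:" in YAML: its name, and indented under it one key for each argument. arm_command: Moves the arm, as the interface text tells. Its arguments: {"type":"object","properties":{"plan":{"type":"array"},"squeeze":{"type":"number"}},"required":["plan"]}

```bash
mkdir -p pics; python3 - <<'E'
from station import ctrl,cams
import cv2,numpy as np
o=ctrl.get_obs()
print({k:np.round(v,3) for k,v in o.items()})
for n in("top","side"):
    p,d=cams.camera(n);cv2.imwrite(f"pics/{n}0.png",p);np.save(f"{n}0.npy",d)
    i=cams.camera_info(n);print(n,i["fx"],i["cx"],i["cy"],i["dist_coeffs"],np.round(i["world_to_cam"],3).tolist(),(d>0).mean())
E
```

```text
{'time_s': np.float64(0.0), 'qpos': array([ 1.164,  0.3  ,  1.522, -0.   ,  1.321, -0.067]), 'joint_vel': array([-0.   ,  0.002,  0.002, -0.001, -0.001, -0.001]), 'tau': array([ 1.0000e-03, -5.3180e+01, -3.5274e+01,  7.1000e-02,  2.4000e-02,
       -0.0000e+00]), 'ee_pos': array([0.183, 0.518, 0.205]), 'eef_rot': array([-3.14 , -0.   ,  2.802]), 'force': array([-0.271,  0.129, -0.251]), 'moment': array([-0.027, -0.002,  0.021]), 'grip_force': np.float64(0.0), 'grip_width': np.float64(0.094)}
top 403.80830645109063 255.34402424069506 188.1742143981867 [-0.12652553  0.          0.          0.          0.        ] [[0.015, -1.0, 0.003, -0.083], [-0.982, -0.015, -0.19, 0.623], [0.19, -0.0, -0.982, 0.977], [0.0, 0.0, 0.0, 1.0]] 0.996002197265625
side 380.41004178693265 258.30682050763636 195.47950355265064 [0.03358866 0.         0.         0.         0.        ] [[-0.959, -0.282, 0.01, 0.582], [-0.22, 0.725, -0.653, 0.219], [0.177, -0.628, -0.757, 0.928], [0.0, 0.0, 0.0, 1.0]] 0.9956766764322916
```

View pics/top0.png

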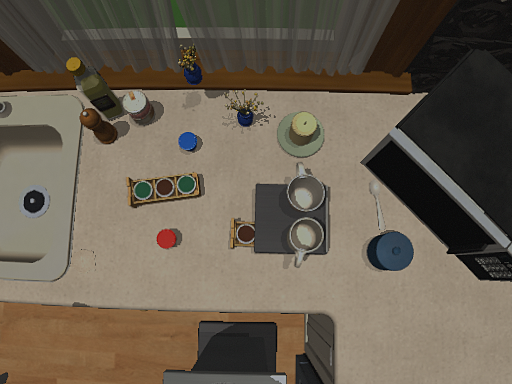

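View pics/side0.png

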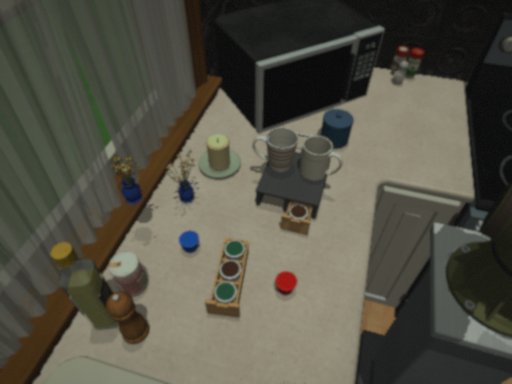

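The top view shows the stand's mouths facing image-left (world +y). The half-open tray is at about (243,233), in the near bay. The loose tray runs from its front board at (129,190) to its rear at (200,185). The mugs are at (305,193) and (305,236), the tin at (390,250) and the spoon at (377,205). The side view agrees.

```bash
cat > h.py <<'E'
from station import ctrl,cams
import cv2,numpy as np
def cloud(n):
    p,d=cams.camera(n);i=cams.camera_info(n)
    K=np.array([[i["fx"],0,i["cx"]],[0,i["fy"],i["cy"]],[0,0,1]])
    v,u=np.mgrid[:384,:512]
    q=cv2.undistortPoints(np.stack([u,v],-1).reshape(-1,1,2).astype(float),K,np.array(i["dist_coeffs"])).reshape(384,512,2)
    P=np.dstack([q*d[...,None],d])
    T=np.linalg.inv(i["world_to_cam"])
    return p,P@T[:3,:3].T+T[:3,3]
def rect(W,m):
    m=cv2.morphologyEx(m.astype(np.uint8),cv2.MORPH_OPEN,np.ones((2,2),np.uint8))
    n,l,s,_=cv2.connectedComponentsWithStats(m)
    out=[]
    for k in range(1,n):
        if s[k,4]<25: continue
        w=W[l==k]
        r=cv2.minAreaRect((w[:,:2]*1000).astype(np.float32))
        out.append((s[k,4],np.round(r[0],1),np.round(r[1],1),round(r[2],1),np.round(np.median(w[:,2])*1000,1),s[k,:4].tolist()))
    return out
E
python3 - <<'E'
from h import *
for n in("top","side"):
    p,W=cloud(n);hsv=cv2.cvtColor(p,cv2.COLOR_BGR2HSV)
    z=W[...,2];roi=(W[...,0]>.3)&(W[...,0]<.75)&(W[...,1]>-.4)&(W[...,1]<.3)
    print(n,"table z",np.median(z[roi]))
    np.savez(n+"1.npz",W=W,p=p)
    for name,m in(("stand",(abs(z-.064)<.006)&(hsv[...,1]<70)&(hsv[...,2]<110)),("board",(z>.05)&(z<.066)&(hsv[...,1]>70)&(hsv[...,0]<25)),("tray",(z>.03)&(z<.066)&(hsv[...,0]<30)&(hsv[...,1]>60)),("tall",(z>.02))):
        for r in rect(W,m&roi):print(name,*r)
p=np.load("top1.npz")["p"]
cv2.imwrite("pics/crop.png",cv2.resize(p[130:270,110:345],None,fx=3.4,fy=3.4,interpolation=cv2.INTER_CUBIC))
E
```

```text
top table z -0.0007211044681763035
stand 2740 [ 529.7 -163. ] [176.7 206.7] 89.2 62.5 [255, 185, 72, 69]
stand 105 [ 472.4 -235.6] [34.6 36.8] 15.9 62.8 [313, 240, 14, 15]
board 26 [514.8  94.9] [378.3  19.7] 65.5 54.1 [129, 197, 3, 9]
board 30 [533.7 -17.7] [22.8  4.8] 0.2 55.8 [232, 219, 3, 10]
board 33 [483.1 -17.5] [ 6.9 19.1] 89.7 55.9 [231, 240, 4, 9]
tray 144 [552.3  11.4] [286.1  95.2] 52.6 33.3 [171, 174, 30, 26]
tray 29 [655.8 151.2] [ 4.7 31. ] 10.1 30.4 [165, 176, 13, 3]
tray 239 [541.1  93.7] [397.9  68.5] 65.6 38.3 [127, 178, 41, 29]
tray 39 [550.2  66. ] [369.4  35.4] 54.1 34.7 [143, 178, 19, 4]
tray 188 [624.6 163.9] [38.  38.2] 2.0 43.8 [158, 181, 15, 15]
tray 188 [509.3 -42.9] [59.2 74.9] 86.7 39.8 [231, 219, 25, 30]
tray 208 [507.  -53.8] [38.6 40.9] 1.2 43.9 [239, 227, 17, 16]
tray 295 [473.4  49.5] [257.2  49.5] 80.4 39.7 [158, 230, 19, 20]
tall 1290 [ 599.1 -290.3] [ 61.7 549.9] 44.7 195.5 [363, 118, 47, 59]
tall 101 [741.8 111.3] [23.6 43.1] 17.0 39.0 [180, 144, 17, 7]
tall 6019 [ 564.6 -142.1] [258.7 280.6] 89.1 64.0 [231, 163, 98, 106]
tall 1537 [580.9  75.8]
[... 737 characters left out ...]
.7  96.9] [27.6 17.3] 59.2 40.3 [224, 239, 9, 9]
tray 480 [626.8 162.1] [ 73.3 205. ] 8.5 39.0 [206, 241, 44, 72]
tray 54 [651.3 141.5] [17.3 61.9] 10.3 35.2 [219, 249, 9, 20]
tray 181 [625.3 169.4] [35.8 36.4] 13.2 45.1 [223, 263, 16, 14]
tray 56 [642.4 198.4] [17.  54.5] 9.1 33.6 [214, 271, 9, 19]
tray 338 [479.5 356. ] [ 48.7 469.8] 3.3 41.0 [277, 272, 21, 20]
tall 1751 [555.9  86.5] [  77.8 1027.8] 17.1 160.9 [252, 58, 27, 75]
tall 5789 [568.1  81.5] [1014.4  293.6] 89.9 65.2 [254, 120, 98, 113]
tall 119 [740.3 105.2] [61.  18.2] 89.2 39.4 [189, 234, 11, 17]
tall 1864 [574.4 337.9] [ 96.8 560. ] 18.1 43.9 [206, 239, 44, 77]
tall 359 [479.5 356. ] [ 48.7 469.8] 3.3 40.9 [277, 272, 21, 22]
```

View pics/crop.png

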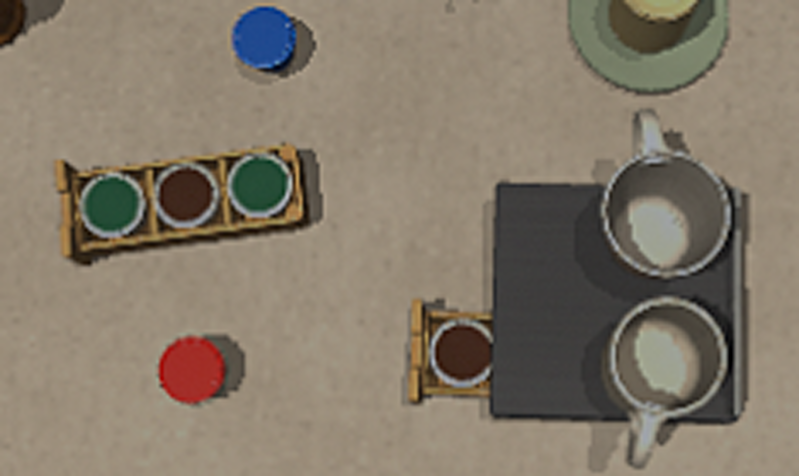

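```bash
cat >> h.py <<'E'
def meas(n,show=True):
    p,W=cloud(n);x,y,z=W[...,0],W[...,1],W[...,2]
    hsv=cv2.cvtColor(p,cv2.COLOR_BGR2HSV)
    R={}
    st=W[(abs(z-.0635)<.006)&(hsv[...,1]<70)&(hsv[...,2]<110)&(x>.38)&(x<.66)&(y>-.3)&(y<0)][:,:2]*1000
    r=cv2.minAreaRect(st.astype(np.float32));R["stand"]=r
    # front edge / sides by line fits on extreme points
    ys=[(b,st[abs(st[:,0]-b)<5,1].max()) for b in range(440,620,10) if (abs(st[:,0]-b)<5).sum()>8]
    R["front"]=np.round(np.polyfit(*np.array(ys).T,1),3), np.round([q[1] for q in ys],0).astype(int)
    wood=(hsv[...,0]<25)&(hsv[...,1]>70)
    for nm,(x0,x1,y0,y1) in dict(loose=(.54,.70,-.05,.33),half=(.43,.56,-.08,.05)).items():
        b=(x>x0)&(x<x1)&(y>y0)&(y<y1)
        m=b&(z>.028)&(z<.05)
        n_,l,s,_=cv2.connectedComponentsWithStats(m.astype(np.uint8))
        m=l==1+s[1:,4].argmax()
        R[nm]=cv2.minAreaRect((W[m][:,:2]*1000).astype(np.float32))
        m=b&(z>.048)&(z<.066)&(hsv[...,1]>60)&(hsv[...,2]>60)
        if m.sum()>4: R[nm+"_board"]=cv2.minAreaRect((W[m][:,:2]*1000).astype(np.float32))
    if show:
        for k,v in R.items(): print(n,k,*[np.round(a,2) for a in v])
    return R
E
python3 -c "
from h import *
meas('top');meas('side')"
```

```text
top stand [ 549.02 -163.13] [181.65 174.41] 89.29
top front [-1.000e-02 -6.716e+01] [-72 -72 -72 -72 -72 -74 -74 -74 -74 -74 -73 -73 -73 -73 -73 -75]
top loose [625.88 169.68] [ 72.37 185.67] 8.16
top loose_board [600.86 122.66] [297.7   81.54] 82.31
top half [509.51 -41.9 ] [59.61 64.2 ] 86.6
top half_board [509.94 -36.69] [49.75 73.2 ] 88.65
side stand [ 549.26 -161.17] [185.23 175.74] 89.33
side front [ -0.   -67.96] [-72 -69 -68 -70 -70 -70 -70 -69 -70 -69 -69 -69 -71 -69 -71 -71]
side loose [624.56 171.08] [ 74.35 186.78] 7.65
side loose_board [603.55 124.31] [297.69  89.76] 82.28
side half [514.33 -43.52] [76.65 76.36] 5.82
side half_board [503.57 -21.84] [68.77 63.31] 55.12
```

Careful with the scale: shifts go in shares of 750 mm and turns go in shares of 120 degrees. That gives: -609 mm is -0.812, -156 mm is -0.208, -0.33 rad is -0.1576.

Request:
arm_command:
  plan:
    - [[-0.812,-0.208,0.0667,0,0,-0.1576,-1],[-0.812,-0.208,0.0667,0,0,-0.1576,-1],[-0.812,-0.208,0.0667,0,0,-0.1576,-1],[-0.812,-0.208,0.0667,0,0,-0.1576,-1],[-0.812,-0.208,0.0667,0,0,-0.1576,-1],[-0.812,-0.208,0.0667,0,0,-0.1576,-1],[-0.812,-0.208,0.0667,0,0,-0.1576,-1],[-0.812,-0.208,0.0667,0,0,-0.1576,-1],[-0.812,-0.208,0.0667,0,0,-0.1576,-1],[-0.812,-0.208,0.0667,0,0,-0.1576,-1],[-0.812,-0.208,0.0667,0,0,-0.1576,-1],[-0.812,-0.208,0.0667,0,0,-0.1576,-1]]

```text
time_s: 1.5
ee_pos: [0.6741, 0.189, 0.1583]
eef_rot: [3.142, -0.0, 3.132]
force: [0.1, 0.0, 1.4]
grip_width: 0.0941
grip_force: 0.0
```

Request:
arm_command:
  plan:
    - [[0,0,0,0,0,0,-1],[0,0,0,0,0,0,-1],[0,0,0,0,0,0,-1]]

```text
time_s: 1.8
ee_pos: [0.6721, 0.1912, 0.1588]
eef_rot: [3.141, -0.0, 3.133]
force: [-0.2, -0.4, 0.1]
grip_width: 0.0943
grip_force: 0.0
```

To row units: 144 mm is 0.192, 135 mm is 0.18.

Request:
arm_command:
  plan:
    - [[-0.0373,-0.0267,0,0,0,0,-1],[-0.0373,-0.0267,0,0,0,0,-1],[-0.0373,-0.0267,0.0533,0,0,0,-1],[-0.0373,-0.0267,0.1067,0,0,0,-1],[-0.0373,-0.0267,0.1533,0,0,0,-1],[-0.0373,-0.0267,0.18,0,0,0,-1],[-0.0373,-0.0267,0.192,0,0,0,-1],[-0.0373,-0.0267,0.192,0,0,0,-1],[-0.0373,-0.0267,0.192,0,0,0,-1]]

```text
time_s: 2.7
ee_pos: [0.701, 0.1709, 0.0165]
eef_rot: [3.141, 0.002, 3.132]
force: [0.8, -0.1, 0.4]
grip_width: 0.0937
grip_force: 0.0
```

```bash
python3 - <<'E'
from h import *
p,_=cams.camera("side");cv2.imwrite("pics/s2.png",p[170:360,130:380].repeat(3,0).repeat(3,1))
E
```

```text
(no output)
```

View pics/s2.png

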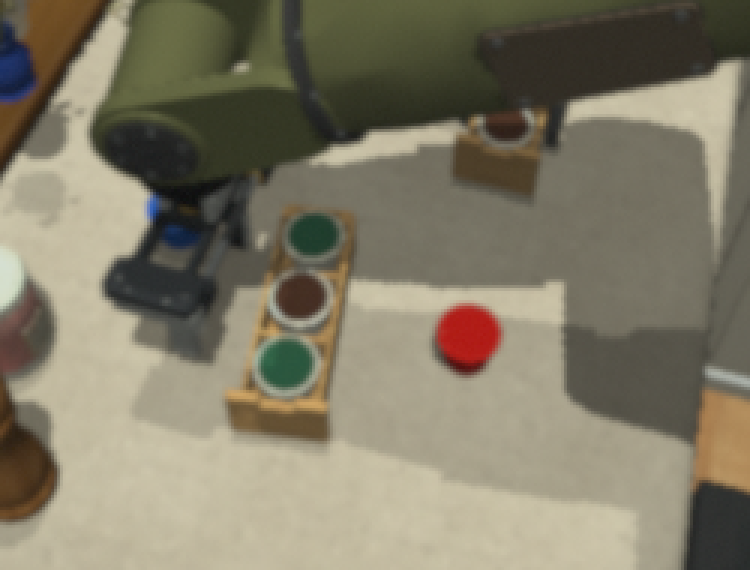

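The crop shows the open fingers on the tray's far side at about (180,300), clear of it and of the blue pod. Now I push toward the robot.

To row units: 68 mm is 0.0907, 65 mm is 0.0867.

Request:
arm_command:
  plan:
    - [[0.0133,0,0,0,0,0,-1],[0.024,0,0,0,0,0,-1],[0.032,0,0,0,0,0,-1],[0.04,0,0,0,0,0,-1],[0.048,0,0,0,0,0,-1],[0.056,0,0,0,0,0,-1],[0.0627,0,0,0,0,0,-1],[0.0693,0,0,0,0,0,-1],[0.076,0,0,0,0,0,-1],[0.0813,0,0,0,0,0,-1],[0.0867,0,0,0,0,0,-1],[0.0907,0,0,0,0,0,-1]]

```text
time_s: 3.95
ee_pos: [0.6323, 0.1709, 0.0147]
eef_rot: [3.142, 0.0, 3.132]
force: [3.5, -0.5, 3.1]
grip_width: 0.0943
grip_force: 1.5
```

To row units: 1 mm is 0.0013.

Request:
arm_command:
  plan:
    - [[0.0013,0,0,0,0,0,-1],[0.0013,0,0,0,0,0,-1],[0.0013,0,0,0,0,0,-1]]

```text
time_s: 4.25
ee_pos: [0.6312, 0.1709, 0.0143]
eef_rot: [-3.141, -0.001, 3.132]
force: [0.3, 0.6, 0.9]
grip_width: 0.0939
grip_force: 0.4
```

```bash
python3 - <<'E'
from h import *
meas('side')
p,_=cams.camera("side");cv2.imwrite("pics/s3.png",p[170:360,130:380].repeat(3,0).repeat(3,1))
E
```

```text
Traceback (most recent call last):
  File "h.py", line 29, in meas
    R["front"]=np.round(np.polyfit(*np.array(ys).T,1),3), np.round([q[1] for q in ys],0).astype(int)
                        ~~~~~~~~~~^^^^^^^^^^^^^^^^^^^
TypeError: polyfit() missing 2 required positional arguments: 'y' and 'deg'
```

```bash
python3 - <<'E'
import numpy as np
W=np.load("top1.npz")["W"]
w=W[60:145,60:155].reshape(-1,3); w=w[(w[:,2]>.03)&(w[:,2]<.4)]
w2=w[(w[:,0]<.82)]
print(w2[:,0].min(),w2[:,1].min(),w2[:,1].max(),w2[:,2].max())
n=w2[w2[:,0]<.75]; print(n.round(2)[::6].tolist())
E
```

```text
0.7569114304736915 0.2249445050283369 0.372283541573525 0.1698181480990153
[]
```

To row units: -120 mm is -0.16, -80 mm is -0.1067.

Request:
arm_command:
  plan:
    - [[-0.016,0,0,0,0,0,-1],[-0.0333,0,0,0,0,0,-1],[-0.0333,0,-0.0533,0,0,0,-1],[-0.0333,0,-0.1067,0,0,0,-1],[-0.0333,0,-0.16,0,0,0,-1],[-0.0333,0,-0.16,0,0,0,-1]]

```text
time_s: 4.9
ee_pos: [0.6584, 0.1711, 0.1406]
eef_rot: [3.14, 0.008, 3.132]
force: [0.1, 0.1, -0.0]
grip_width: 0.0939
grip_force: 0.0
```

To row units: 158 mm is 0.2107, 65 mm is 0.0867, 1.57 rad is 0.7496.

Request:
arm_command:
  plan:
    - [[0.0867,0.2107,0,0,0,0.7496,0.2],[0.0867,0.2107,0,0,0,0.7496,0.2],[0.0867,0.2107,0,0,0,0.7496,0.2],[0.0867,0.2107,0,0,0,0.7496,0.2],[0.0867,0.2107,0,0,0,0.7496,0.2],[0.0867,0.2107,0,0,0,0.7496,0.2],[0.0867,0.2107,0,0,0,0.7496,0.2],[0.0867,0.2107,0,0,0,0.7496,0.2],[0.0867,0.2107,0,0,0,0.7496,0.2],[0.0867,0.2107,0,0,0,0.7496,0.2],[0.0867,0.2107,0,0,0,0.7496,0.2],[0.0867,0.2107,0,0,0,0.7496,0.2]]

```text
time_s: 6.1
ee_pos: [0.5927, 0.3291, 0.1335]
eef_rot: [-3.14, 0.001, 1.561]
force: [0.4, 0.2, 0.1]
grip_width: 0.0377
grip_force: 0.0
```

```bash
python3 - <<'E'
from h import *
p,W=cloud("top");cv2.imwrite("pics/t3.png",cv2.resize(p[130:270,110:345],None,fx=3.4,fy=3.4))
np.savez("top3.npz",W=W,p=p)
for n in("top","side"):
  try: meas(n)
  except Exception as e: print(n,e)
E
```

```text
top stand [ 548.99 -163.09] [181.56 174.56] 89.37
top front [-1.000e-02 -6.719e+01] [-72 -72 -72 -72 -72 -74 -74 -74 -74 -74 -73 -73 -73 -73 -73 -75]
top loose [591.1 174.4] [185.81  73.82] 89.56
top loose_board [585.09 123.11] [289.5   73.92] 87.36
top half [510.55 -42.06] [59.44 66.3 ] 86.05
top half_board [504.81 -23.33] [69.24 60.35] 52.71
side attempt to get argmax of an empty sequence
```

View pics/t3.png

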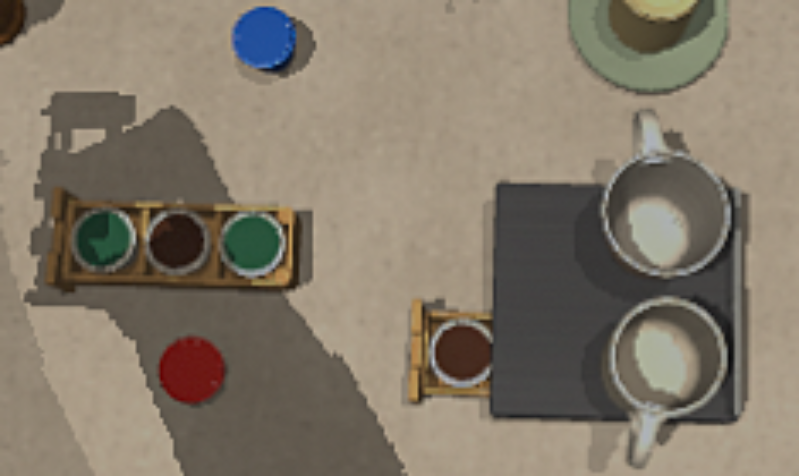

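The tray is now parallel to the stand's axis and about 2 mm off the bay centre line. Next I lower the half-open fingers behind its front board and push.

To row units: 118 mm is 0.1573, 116 mm is 0.1547.

Request:
arm_command:
  plan:
    - [[0,0,0.0533,0,0,0,0.2],[0,0,0.1067,0,0,0,0.2],[0,0,0.14,0,0,0,0.2],[0,0,0.1547,0,0,0,0.2],[0,0,0.1573,0,0,0,0.2],[-0.0267,0,0.1573,0,0,0,0.2],[-0.0507,0,0.1573,0,0,0,0.2],[-0.0613,0,0.1573,0,0,0,0.2],[-0.068,0,0.1573,0,0,0,0.2],[-0.0733,0,0.1573,0,0,0,0.2],[-0.08,0,0.1573,0,0,0,0.2],[-0.0867,0,0.1573,0,0,0,0.2]]

```text
time_s: 7.45
ee_pos: [0.5925, 0.2645, 0.0169]
eef_rot: [3.141, -0.0, 1.562]
force: [0.0, 3.0, 2.6]
grip_width: 0.0376
grip_force: 1.6
```

To row units: -96 mm is -0.128, -91 mm is -0.1213.

Request:
arm_command:
  plan:
    - [[-0.008,0,0,0,0,0,0.2],[-0.0173,0,0,0,0,0,0.2],[-0.028,0,0,0,0,0,0.2],[-0.04,0,0,0,0,0,0.2],[-0.052,0,0,0,0,0,0.2],[-0.064,0,0,0,0,0,0.2],[-0.076,0,0,0,0,0,0.2],[-0.088,0,0,0,0,0,0.2],[-0.1,0,0,0,0,0,0.2],[-0.112,0,0,0,0,0,0.2],[-0.1213,0,0,0,0,0,0.2],[-0.128,0,0,0,0,0,0.2]]

```text
time_s: 8.65
ee_pos: [0.5916, 0.1676, 0.0165]
eef_rot: [-3.141, 0.0, 1.561]
force: [-0.1, 3.1, 1.7]
grip_width: 0.0375
grip_force: 1.4
```

```bash
python3 - <<'E'
from h import *
p,W=cloud("top");cv2.imwrite("pics/t4.png",cv2.resize(p[130:270,110:345],None,fx=3.4,fy=3.4))
try: meas("top")
except Exception as e: print(e)
E
```

```text
top stand [ 549.12 -163.18] [181.8  174.62] 89.33
top front [-1.000e-02 -6.717e+01] [-72 -72 -72 -72 -72 -74 -74 -74 -74 -74 -73 -73 -73 -73 -73 -75]
top loose [592.02  61.29] [ 73.29 180.4 ] 0.9
top loose_board [589.35  62.12] [183.41  46.99] 72.91
top half [508.98 -42.29] [68.67 58.77] 0.89
top half_board [510.35 -41.66] [73.34 60.58] 0.17
```

View pics/t4.png

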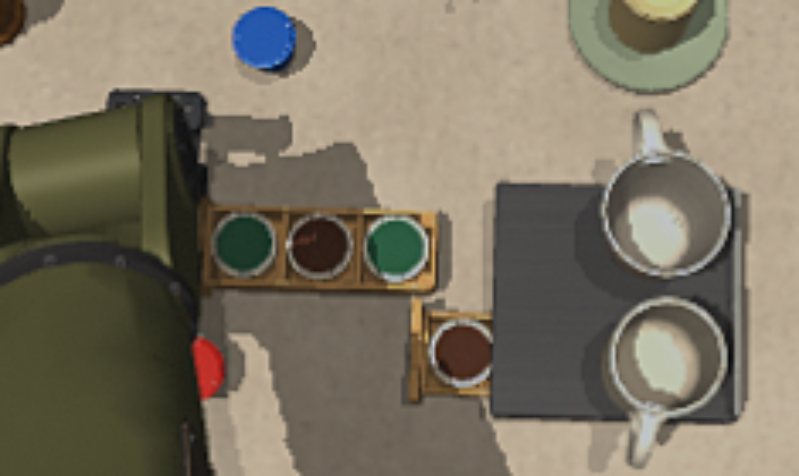

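The tray is straight and on the bay's line, with its rear edge at about (435,250) heading for the empty mouth. I keep pushing.

To row units: -90 mm is -0.12, -85 mm is -0.1133.

Request:
arm_command:
  plan:
    - [[-0.008,0,0,0,0,0,0.2],[-0.0173,0,0,0,0,0,0.2],[-0.028,0,0,0,0,0,0.2],[-0.0387,0,0,0,0,0,0.2],[-0.0493,0,0,0,0,0,0.2],[-0.06,0,0,0,0,0,0.2],[-0.0707,0,0,0,0,0,0.2],[-0.0813,0,0,0,0,0,0.2],[-0.092,0,0,0,0,0,0.2],[-0.1027,0,0,0,0,0,0.2],[-0.1133,0,0,0,0,0,0.2],[-0.12,0,0,0,0,0,0.2]]

```text
time_s: 9.95
ee_pos: [0.5908, 0.0775, 0.0166]
eef_rot: [-3.142, 0.0, 1.561]
force: [0.1, 1.9, -1.6]
grip_width: 0.0374
grip_force: 0.8
```

```bash
python3 - <<'E'
from h import *
p,W=cloud("top");cv2.imwrite("pics/t5.png",cv2.resize(p[130:270,110:345],None,fx=3.4,fy=3.4))
try: meas("top")
except Exception as e: print(e)
E
```

```text
top stand [ 549.12 -163.32] [181.95 174.65] 89.25
top front [-2.00e-02 -6.48e+01] [-72 -72 -72 -72 -72 -74 -74 -74 -74 -74 -73 -73 -73 -73 -75 -75]
top loose [587.73  -2.88] [94.58 62.21] 89.34
top loose_board [544.42 -16.3 ] [5.66 7.39] 1.71
top half [510.58 -41.96] [59.67 66.15] 86.01
top half_board [510.51 -15.58] [ 8.15 73.59] 89.48
```

View pics/t5.png

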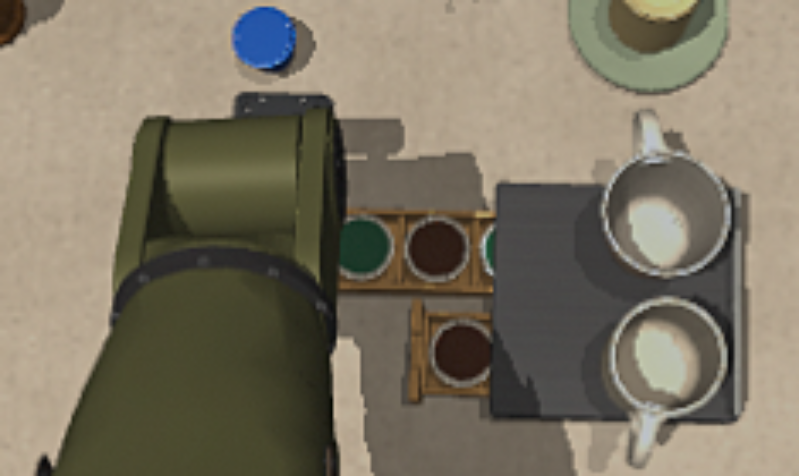

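The rear end is inside the mouth at about (495,250) and the pods are seated. Before the last stretch I check the gap between wrist and mugs.

```bash
python3 - <<'E'
from h import *
p,W=cloud("top");z=W[...,2];x=W[...,0];y=W[...,1]
g=lambda m:(W[m].min(0).round(3),W[m].max(0).round(3))
print("mugs",g((z>.1)&(x>.4)&(x<.68)&(y<-.08)&(y>-.3)&(z<.3)))
for a in(.1,.15,.2,.3,.4):
    m=(z>a)&(z<a+.1)&(x>.35)&(x<.75)&(y>-.08)&(y<.2)
    if m.sum(): print(a,g(m))
E
```

```text
mugs (array([ 0.426, -0.232,  0.1  ]), array([ 0.674, -0.146,  0.169]))
0.1 (array([0.661, 0.042, 0.151]), array([0.679, 0.111, 0.159]))
0.15 (array([0.661, 0.042, 0.151]), array([0.679, 0.111, 0.159]))
0.2 (array([0.532, 0.015, 0.274]), array([0.632, 0.128, 0.3  ]))
0.3 (array([0.45 , 0.008, 0.3  ]), array([0.629, 0.135, 0.4  ]))
0.4 (array([ 0.35 , -0.009,  0.4  ]), array([0.531, 0.132, 0.5  ]))
```

Request:
arm_command:
  plan:
    - [[-0.0093,0,0,0,0,0,0.2],[-0.0213,0,0,0,0,0,0.2],[-0.0347,0,0,0,0,0,0.2],[-0.0493,0,0,0,0,0,0.2],[-0.064,0,0,0,0,0,0.2],[-0.0787,0,0,0,0,0,0.2],[-0.0933,0,0,0,0,0,0.2],[-0.108,0,0,0,0,0,0.2],[-0.1227,0,0,0,0,0,0.2],[-0.136,0,0,0,0,0,0.2],[-0.1467,0,0,0,0,0,0.2],[-0.1533,0,0,0,0,0,0.2]]

```text
time_s: 11.3
ee_pos: [0.5897, -0.0375, 0.0166]
eef_rot: [-3.142, 0.0, 1.561]
force: [0.5, 3.3, 1.5]
grip_width: 0.0375
grip_force: 1.6
```

To row units: -13 mm is -0.0173, -11 mm is -0.0147.

Request:
arm_command:
  plan:
    - [[-0.004,0,0,0,0,0,0.2],[-0.008,0,0,0,0,0,0.2],[-0.012,0,0,0,0,0,0.2],[-0.0147,0,0,0,0,0,0.2],[-0.0173,0,0,0,0,0,0.2]]

```text
time_s: 11.8
ee_pos: [0.5896, -0.0497, 0.0166]
eef_rot: [-3.141, -0.0, 1.562]
force: [0.1, 2.8, 1.5]
grip_width: 0.0377
grip_force: 1.5
```

Now 1 mm per row until the stop shows in the force.

To row units: -5 mm is -0.0067, -4 mm is -0.0053.

Request:
arm_command:
  plan:
    - [[-0.0027,0,0,0,0,0,0.2],[-0.004,0,0,0,0,0,0.2],[-0.0053,0,0,0,0,0,0.2],[-0.0067,0,0,0,0,0,0.2]]

```text
time_s: 12.2
ee_pos: [0.5895, -0.0544, 0.0166]
eef_rot: [-3.141, -0.001, 1.562]
force: [-0.5, 11.9, 2.5]
grip_width: 0.0377
grip_force: 5.9
```

To row units: -1 mm is -0.0013.

Request:
arm_command:
  plan:
    - [[-0.0013,0,0,0,0,0,0.2],[-0.0013,0,0,0,0,0,0.2]]

```text
time_s: 12.4
ee_pos: [0.5896, -0.0543, 0.0166]
eef_rot: [-3.141, -0.002, 1.562]
force: [0.9, 13.1, 3.6]
grip_width: 0.0377
grip_force: 6.5
```

A firm stop at the expected depth. I back off and shift behind the half-open tray, keeping low.

To row units: 86 mm is 0.1147, -80 mm is -0.1067.

Request:
arm_command:
  plan:
    - [[0.004,0,0,0,0,0,0.2],[0.016,0,0,0,0,0,0.2],[0.0467,0,0,0,0,0,0.2],[0.0867,0,0,0,0,0,0.2],[0.1147,0,0,0,0,0,0.2],[0.1147,-0.04,0,0,0,0,0.2],[0.1147,-0.08,0,0,0,0,0.2],[0.1147,-0.1067,0,0,0,0,0.2],[0.1147,-0.1067,0,0,0,0,0.2]]

```text
time_s: 13.3
ee_pos: [0.5086, 0.0313, 0.0165]
eef_rot: [-3.14, 0.0, 1.562]
force: [0.4, -1.4, 0.4]
grip_width: 0.0377
grip_force: 0.0
```

To row units: -77 mm is -0.1027, -73 mm is -0.0973.

Request:
arm_command:
  plan:
    - [[-0.0133,0,0,0,0,0,0.2],[-0.0267,0,0,0,0,0,0.2],[-0.0373,0,0,0,0,0,0.2],[-0.044,0,0,0,0,0,0.2],[-0.0507,0,0,0,0,0,0.2],[-0.0587,0,0,0,0,0,0.2],[-0.0667,0,0,0,0,0,0.2],[-0.0747,0,0,0,0,0,0.2],[-0.0827,0,0,0,0,0,0.2],[-0.0907,0,0,0,0,0,0.2],[-0.0973,0,0,0,0,0,0.2],[-0.1027,0,0,0,0,0,0.2]]

```text
time_s: 14.5
ee_pos: [0.5097, -0.0464, 0.0166]
eef_rot: [3.142, 0.0, 1.562]
force: [0.8, 1.0, -0.4]
grip_width: 0.0378
grip_force: 0.5
```

To row units: -6 mm is -0.008, -5 mm is -0.0067.

Request:
arm_command:
  plan:
    - [[-0.0027,0,0,0,0,0,0.2],[-0.0053,0,0,0,0,0,0.2],[-0.0067,0,0,0,0,0,0.2],[-0.008,0,0,0,0,0,0.2]]

```text
time_s: 14.9
ee_pos: [0.5096, -0.0519, 0.0166]
eef_rot: [3.142, -0.0, 1.562]
force: [-0.2, 1.1, -0.6]
grip_width: 0.0374
grip_force: 0.5
```

To row units: -3 mm is -0.004, -2 mm is -0.0027.

Request:
arm_command:
  plan:
    - [[-0.0013,0,0,0,0,0,0.2],[-0.0027,0,0,0,0,0,0.2],[-0.004,0,0,0,0,0,0.2],[-0.004,0,0,0,0,0,0.2]]

```text
time_s: 15.3
ee_pos: [0.5096, -0.0535, 0.0166]
eef_rot: [-3.142, -0.002, 1.562]
force: [1.8, 14.5, 1.2]
grip_width: 0.0376
grip_force: 7.5
```

Home too. I back off, lift clear and look.

To row units: 320 mm is 0.4267, 280 mm is 0.3733.

Request:
arm_command:
  plan:
    - [[0.004,0,0,0,0,0,0.2],[0.016,0,0,0,0,0,0.2],[0.0533,0,0,0,0,0,0.2],[0.1067,0,0,0,0,0,0.2],[0.1333,0,-0.0533,0,0,0,0.2],[0.1867,0,-0.1067,0,0,0,0.2],[0.2533,0,-0.1333,0,0,0,0.2],[0.32,0,-0.1333,0,0,0,0.2],[0.3733,0,-0.1333,0,0,0,0.2],[0.4267,0,-0.1333,0,0,0,0.2],[0.4267,0,-0.1333,0,0,0,0.2],[0.4267,0,-0.1333,0,0,0,0.2]]

```text
time_s: 16.5
ee_pos: [0.512, 0.2656, 0.1163]
eef_rot: [-3.141, 0.0, 1.563]
force: [0.0, -1.5, -0.3]
grip_width: 0.0376
grip_force: 0.0
```

```bash
python3 - <<'E'
from h import *
p,W=cloud("top");q,_=cams.camera("side")
a=cv2.resize(p[170:265,220:400],(540,285));b=cv2.resize(q[110:240,230:380],(346,300))[:285]
cv2.imwrite("pics/t6.png",np.hstack([a,b[:,:255]]))
x,y,z=W[...,0],W[...,1],W[...,2]
for x0,x1 in((.46,.548),(.552,.64)):
    m=(x>x0)&(x<x1)&(y>-.09)&(y<.05)&(z>.012)&(z<.058)
    print(m.sum(),(np.percentile(W[m],[2,50,98],axis=0)*1000).round(1).tolist())
E
```

```text
88 [[463.2, -84.8, 26.9], [507.9, -68.7, 55.4], [545.2, -64.0, 57.9]]
66 [[556.4, -74.5, 44.2], [592.8, -68.0, 54.2], [623.0, -65.0, 57.9]]
```

View pics/t6.png

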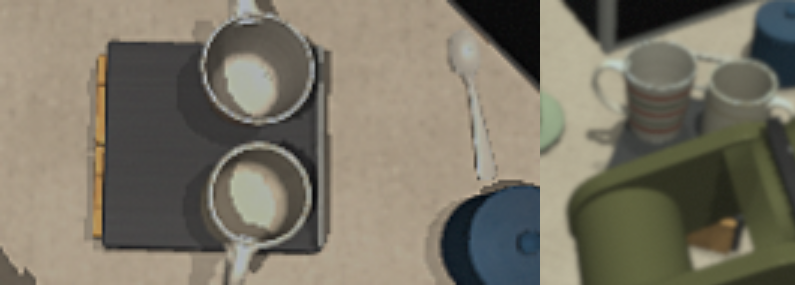

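Both front boards lie flush along the stand's front edge, at about (100,55–240). The mugs, spoon and tin are where they were.

```bash
python3 -c "
from station import ctrl
print(ctrl.hand_in())"
```

```text
the job is handed in; nothing more can be done
None
```

I pushed both trays home until they hit the stop, and the last picture shows their fronts flush with the stand and the mugs, tin and spoon where they were; the job was handed in at about 17 s, with no verdict returned.

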